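# Snap open the folding photo easel and stand a pottery sherd on it

### The arm

A 6-joint arm with a two-finger parallel gripper is mounted at the origin on a cart in front of the work surface, level with it; the furniture and walls round the work are solid. World frame = base frame: x ahead of the robot, y to its left, z up, the work surface at z = 0. Lengths are in mm, angles in rad, forces in N, time in s.
With the tool pointing down it reaches from about 275 to 750 mm from the base axis. Payload 10.2 kg.
Tool frame: the origin (TCP) lies at the very end of the fingers, on their centre line; the grasp point (between the pads) lies 19 mm behind it (ctrl.hold_point_z is the distance from the TCP to the grasp point, in mm); z points along the fingers, y is the direction in which the jaws open and shut (so a half turn about z gives the same grasp; the last joint's range is limited). The gripper opens to 85 mm and grips with 20 to 120 N. Pads are 22 mm wide; open, the fingers measure 114 mm over their backs; the gripper's body (76 mm by 85 mm) begins 54 mm behind the grasp point. The pads swing forward as they close: fully open they stand 13 mm farther back than shut.
Start: joints at [-0.223, 0.313, 1.498, -0, 1.331, -0.223], TCP at [525.006, -0.013, 231.294] pointing down, gripper open.
Joint ranges: [-2.94, 2.94], [-0.97, 2.17], [0.19, 2.56], [-1.23, 4.37], [0.02, 3.11], [-2.88, 2.88]. Speed limits (rad/s): [2.39, 2.39, 3.01, 3.14, 3.14, 3.14].

### API

Orientations are given as a unit quaternion [w, x, y, z].
In Python, from rig import readout, cams, workorder, spotter, ctrl gives the robot as it stands.
- The arm moves only by the tool step_arm, never from a script. Its argument "plan" is text: rows parted by semicolons, each of 5 numbers parted by spaces: the shift along the tool's x, y, z in cm, then the turn about the tool's z in degrees, then the opening in per cent of the stroke, from 0 (shut) to 100 (fully open). In form: x y z twist gripper; .... A call has 1 to 10 rows; each row is the pose to reach, as a shift and turn from the pose commanded when the call began, along the tool's axes at that moment; what a row does not reach only later rows make up. A row lasts 1/10 s, in which the tool goes at most 50 mm and 8.59 degrees, less where a joint would pass 70% of its speed; a pose out of reach is approached as far as the arm can. A call with a gripper value outside its range is refused whole. The fingers move at their own pace and stop on an object; "grip_force" is the grip in N (left out, the last holds). Time passes only in rows, so rows that repeat a pose let the fingers close. It gives the time, the measured TCP pose, the force and the opening at its end, in the units of the state.
- readout.sense(): the state, without advancing time (a new reading comes with each control period).
- cams.capture(name): name is "scene" or "side" or "wrist"; returns (picture, depth): 400x640x3 uint8, red, green, blue; 400x640 float32, mm along the optical axis (not along the pixel's ray), 0 where there is no reading.
- cams.camera_info(name): a dict with "vfov" (degrees; the focal length in pixels is half the picture's height over the tangent of half this angle, whatever the lens; pixels are square), "cx", "cy" (the principal point, pixels), "rvec" (rotation vector, rad) and "tvec" (3), from world to camera coordinates, as OpenCV has them. Camera axes: x right, y down, z forward; pixel columns grow to the right and rows downward; lengths in mm; the calibration is good to about 2 mm. A picture is of the moment at which its call begins: read the wrist's pose just before it. camera_info takes no time and is no camera call; for the wrist camera it gives the pose at the moment of the call.
- workorder.finish_job(): hands the job in, once; it reports no verdict.
Trained networks look in the newest picture that a camera, given by its name, has taken for a name from the list of things; names that differ only in an ending like _2 or _b are one class to them, and where a whole thing is asked for, a point or a joint stands for the part that bears it (a point fixed in the world has none). Each returns a list of dicts, best first, with "conf" (0 to 1); they miss things now and then, are a little off and sometimes report something else, mostly with a low value. They report only what shows in the picture. A call takes as long as a camera call.
- spotter.regions_of(camera, target): "pixels" (400x640 bool, what is visible of it) and "extent" ([centre column, centre row, width, height] in pixels, round what is visible of it).
The state is a dict: "time_s": time; "joints": joint angles; "dq": joint speeds; "tau": joint torques, N m; "eef_pos": TCP position; "ee_rot": TCP orientation; "force": force on the tool from outside, world axes, zero at the start; "wrist_torque": the same for the moment, N m; "grip_width": opening from 0.0 (shut) to 1.0 (fully open).
Only numpy, scipy, OpenCV 4.12 (cv2) and the standard library are available. Lean on these libraries where they do the work, as an engineer would, in place of code of your own. Each camera call takes 0.05 s, during which the arm holds its last target. There are 200 camera calls.

### The job

The finds are to be photographed: raise the board of the folding easel by its pull tab until the sprung stays behind it snap past centre and it stays up by itself. Stand the long grey sherd that lies alone to the left of the easel on the sloping board, lying flat against it, pointed end up and its broad straight end down on the ledge. Set the sherd down, do not drop it, and leave the other finds and the photo scale where they are.

Things in the scene. Friction and masses are not known exactly. Their poses are not given: they have to be found in the camera images.
- easel: Base of the folding easel: pale wooden frame 138 x 126 mm, 19 mm high, standing fast on the table. Origin on the table below the middle of the hinge; x from the hinge (edge nearer the robot) to the far edge, 122 mm away. On it a plywood board 128 x 124 x 8 mm with a matt grey mat, hinged along the near edge; folded, its top is 28 mm above the table.
- easel_board (a joint): Hinge angle of the board: 0 folded flat, 0.66 rad open (38 degrees), far edge up. Sprung toggle stays under it: folded, it lies shut by its weight; lifting the tab takes under 1 N. Let go below about 0.52 rad it falls shut; above that the springs carry it on to 0.66 rad and lock it (it goes no higher). Locked, it bears a push from above and needs no holding.
- easel_knee (a joint): Knee of the two steel stays under the board (tied by a cross rod): 0 folded, 2.94 rad with the links in line (dead centre), 3.36 rad at the stop past centre, the locked state. It follows the board; it need not be touched.
- hinge_mid (a point): Middle of the board's hinge axis, 20 mm above the table. Axes turn with the board: x up the board away from the hinge (level when folded), y along the hinge axis, z the board's upward normal. The board's underside is the plane z = 0 of this frame, its top z = 8 mm.
- tab_mid (a point): Middle of the pull tab's grip, 147 mm along x and 4 mm along z from hinge_mid; same axes. A plywood tongue 30 mm wide (along y), 8 mm thick, 46 mm beyond the middle of the board's far edge, round at the end, with a steel eyelet. Folded, its underside is 20 mm above the table, free below and beside; pinched across its 30 mm from above it turns between the fingers as the board rises.
- ledge_mid (a point): On the board's top face at the inner face of the ledge, mid-width; 4 mm along x and 8 mm along z from hinge_mid, same axes (x up the board, y across, z out of it). The wooden ledge runs the full width (124 mm) and stands 16 mm out of the board. From here 118 mm of board run up to the far edge.
- sherd: The sherd to photograph: dark grey, arched, 46 x 82 x 26 mm, 25 to 50 g, lying hollow side down. Origin: centre of its underside; z up, y along it from the broad straight end (y = -40 mm, 32 mm wide) to the point (+41 mm). Grip it at (0, -8 mm): there its long edges are parallel, 38 mm apart, square to (cos 13 deg, sin 13 deg) in x, y. On the open board it slides slowly to the ledge.
- sherd_foot (a point): Middle of the sherd's broad straight end, at its underside: (6, -40, 0) mm in the sherd's frame.
- sherd_tip (a point): The sherd's pointed end, at its underside: (-12, 41, 0) mm in the sherd's frame.
- photo_scale: Black and white photo scale bar, 120 x 18 x 9 mm, lying behind the easel; bystander. Origin: centre of the underside.
- sherd_grey_2: Grey sherd 67 x 80 x 24 mm in the heap beyond; bystander. Origin: centre of the underside.
- sherd_grey_5: Grey sherd 69 x 70 x 16 mm in the heap beyond; bystander. Origin: centre of the underside.
- sherd_black_2: Black sherd 58 x 40 x 15 mm at the left; bystander. Origin: centre of the underside.

How it is judged (in metres and radians):
On the way:
1. the board is up and its stays have snapped past centre (value of joint easel_knee above 3.15 rad), for 0.3 s.
At the end, for the whole second after the job is handed in: Stays locked past centre (easel_knee over 3.15). Sherd still, on the board: foot within 14 mm of the ledge, 45 mm of mid-width and 12 mm of the face; tip over 66 mm up the board from ledge_mid, within 60 mm of mid-width and 15 mm of the face (value of joint easel_knee above 3.15 rad and x of sherd_foot in the frame of ledge_mid between -0.008 and 0.014 m and y of sherd_foot in the frame of ledge_mid between -0.045 and 0.045 m and z of sherd_foot in the frame of ledge_mid below 0.012 m and x of sherd_tip in the frame of ledge_mid above 0.066 m and z of sherd_tip in the frame of ledge_mid below 0.015 m and y of sherd_tip in the frame of ledge_mid between -0.06 and 0.06 m and linear speed of sherd below 0.02 m/s); the robot touches nothing.
It fails at once if a bystander (photo scale, grey or black sherd) is moved by more than 30 mm (distance of any of photo_scale, sherd_grey_2, sherd_grey_5, sherd_black_2 from where it was at the start of the episode above 0.03 m).
It fails at once if the sherd is dropped (it moves at over 0.6 m/s with no finger on it) (linear speed of sherd above 0.6 m/s and contact force between the fingers and sherd below 0.05 N).
It also fails if it takes over 58 s, if anything falls off the work surface, if the arm or the gripper's body presses on something with over 40 N, if the wrist force passes 120 N, or if a joint passes its speed limit or range.

## Working session

There is one attempt and no reset: what is moved stays moved. The work goes in short steps, Python scripts to look and compute and a tool call to move; the robot and the scene stay as the last step left them, time stands still between calls to the robot, and variables do not carry over. Pictures are saved under pics/ and viewed, about 8 in all and at most 12, crops included, and the job is handed in when it is done.

Besides the shell and the picture viewer there is one more tool, called after "Emit:" as a command line: name --argument value ..., lists and objects as JSON in quotes. step_arm: Moves the arm, as the interface text tells. Its arguments: {"type":"object","properties":{"plan":{"type":"string"},"grip_force":{"type":"number"}},"required":["plan"]}

```bash
mkdir -p pics; ls; cat > h.py <<'E'
import numpy as np, cv2
from rig import readout, cams, workorder, spotter, ctrl
def cap(n):
    i=cams.camera_info(n); p,d=cams.capture(n); return p,d,i
def pts(d,i,mask):
    f=200/np.tan(np.radians(i["vfov"])/2); v,u=np.nonzero(mask&(d>0)); z=d[v,u]
    c=np.stack([(u-i["cx"])/f*z,(v-i["cy"])/f*z,z],1)
    R=cv2.Rodrigues(np.array(i["rvec"],float))[0]; return (c-np.ravel(i["tvec"]))@R
def save(n,p): cv2.imwrite("pics/"+n,p[:,:,::-1])
E
python3 - <<'E'
from h import *
np.set_printoptions(precision=1,suppress=True)
s=readout.sense(); print(s["time_s"],s["eef_pos"],s["ee_rot"],s["grip_width"],ctrl.hold_point_z)
ims=[]
for n in("scene","side"):
    p,d,i=cap(n); ims.append(p)
    for t in("easel","tab_mid","sherd","photo_scale"):
        for r in spotter.regions_of(n,t)[:3]:
            P=pts(d,i,r["pixels"]); print(n,t,round(r["conf"],2),np.round(r["extent"]),len(P), P.mean(0) if len(P) else "",np.percentile(P,[2,98],axis=0).ravel() if len(P) else "")
save("a.png",ims[0]);save("b.png",ims[1])
E
```

```text
pics
0.0 [524.7   0.1 230.7] [-0.   0.7  0.7 -0. ] 1.0038970525575246 18.700000000000003
scene easel 0.75 [373. 188.  76.  48.] 2319 [547.2 256.   26.1] [477.7 180.7   6.  640.5 314.6  44.3]
scene tab_mid 0.75 [372. 183.  75.  43.] 1869 [558.  251.4  29. ] [484.4 183.9  21.8 651.9 309.7  44.4]
scene sherd 0.9 [349. 233.  36.  13.] 380 [494.3 415.   15.9] [464.8 384.7   1.4 523.5 445.4  23.8]
scene photo_scale 0.46 [309. 159.   9.  31.] 183 [759.  272.2   8.1] [723.1 227.   -0.5 799.7 312.3  11.3]
scene photo_scale 0.28 [369. 182.  73.  41.] 1830 [555.9 250.2  29.3] [484.8 180.7  22.8 644.4 309.5  44.5]
side easel 0.77 [322. 256. 104.  62.] 4465 [557.  226.8  25.7] [482.3 168.    2.1 644.9 304.4  44.1]
side tab_mid 0.58 [324. 252.  98.  54.] 3473 [561.7 234.3  28.9] [491.8 170.9  22.1 646.7 301.4  44.4]
side sherd 0.96 [288. 207.  33.  19.] 362 [490.7 406.8  16.3] [463.3 383.4   4.5 519.7 440.7  24.6]
side sherd 0.67 [432. 254.  60.  35.] 579 [763.1 259.7   7.5] [721.  217.2   1.3 803.  307.8  10.5]
side photo_scale 0.58 [430. 253.  56.  31.] 526 [762.2 259.9   7.8] [721.8 217.5   2.3 801.2 306.7  10.4]
```

```bash
python3 - <<'E'
import cv2,numpy as np
a=cv2.imread("pics/a.png")[120:300,240:500];b=cv2.imread("pics/b.png")[150:340,220:520]
a=cv2.resize(a,(400,277));a=cv2.resize(a,(750,519*1))[:300*2]
b=cv2.resize(b,(750,475))
cv2.imwrite("pics/c.png",cv2.resize(np.vstack([a,b]),(600,600)))
E
```

```text
(no output)
```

View pics/c.png

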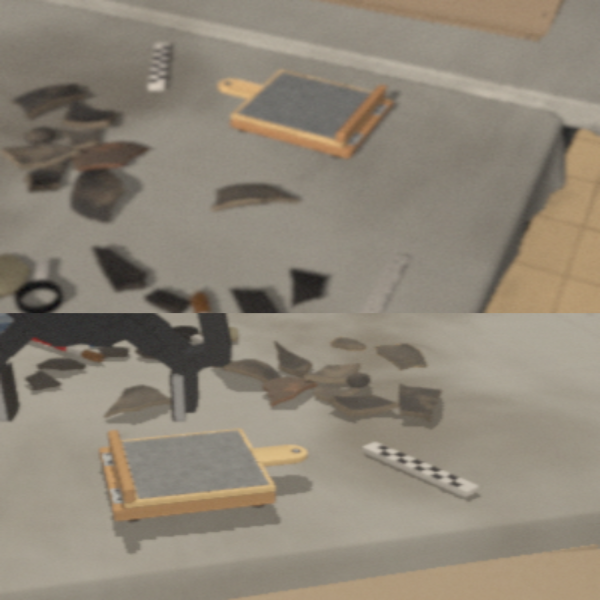

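The picture shows the folded easel with its ledge nearer the robot and the tab on the far side. The lone sherd is to the left at about (494, 412). Next I go above them for one close look.

Emit:
step_arm --plan "5 -1 -2 0 100;10 -2 -4 0 100;15 -3 -6 0 100;20 -4 -8 0 100;24.5 -4 -10 0 100;29 -4 -12 0 100;29 -4 -12 0 100;29 -4 -12 0 100"

```text
time_s: 1.3
eef_pos: [484.7, 292.0, 351.9]
ee_rot: [0.0, 0.706, 0.708, 0.001]
force: [-0.1, 0.5, -0.6]
grip_width: 0.997
```

```bash
python3 - <<'E'
from h import *
np.set_printoptions(precision=1,suppress=True)
s=readout.sense(); print(s["time_s"],s["eef_pos"],s["ee_rot"])
p,d,i=cap("wrist"); save("w1.png",p); np.savez("w1.npz",d=d,**{k:np.array(v) for k,v in i.items()})
f=200/np.tan(np.radians(i["vfov"])/2);print(f,i["cx"],i["cy"])
for t in("easel","tab_mid","sherd"):
    for r in spotter.regions_of("wrist",t)[:2]:
        P=pts(d,i,r["pixels"]); print(t,round(r["conf"],2),np.round(r["extent"]),len(P))
        if len(P): print(P.mean(0),np.percentile(P,[2,98],axis=0).ravel()); np.save("m_%s.npy"%t,r["pixels"])
        for nm,Q in(("all",P[P[:,2]>15]),("ledge",P[P[:,2]>36])) if t=="easel" else (("sherd",P[P[:,2]>3]),) if t=="sherd" else ():
            if len(Q)>10: print(nm,cv2.minAreaRect(Q[:,:2].astype(np.float32)), cv2.boxPoints(cv2.minAreaRect(Q[:,:2].astype(np.float32))).ravel())
E
```

```text
1.3 [484.7 292.  351.9] [0.  0.7 0.7 0. ]
305.67952296066346 323.23027599663 202.11051192155062
easel 0.93 [377. 188. 126.  96.] 7278
[554.9 248.7  29. ] [480.3 180.   16.4 645.8 310.3  45.4]
all ((570.67822265625, 248.6711883544922), (183.6433868408203, 125.3511734008789), 13.86807918548584) [466.5 287.5 496.6 165.8 674.8 209.8 644.8 331.5]
ledge ((496.17535400390625, 230.10902404785156), (10.089866638183594, 123.56244659423828), 13.732023239135742) [476.6 288.9 505.9 168.9 515.7 171.3 486.4 291.3]
tab_mid 0.75 [380. 189. 118.  93.] 6605
[559.3 248.8  30. ] [488.2 183.3  26.8 645.3 307.5  45.5]
sherd 0.67 [333.  72.  40.  48.] 1120
[494.3 414.2  18.3] [466.9 387.6  10.4 520.9 442.8  25.6]
sherd ((490.53082275390625, 410.89031982421875), (76.9146499633789, 37.85224533081055), 43.84611511230469) [449.7 397.9 475.9 370.6 531.4 423.9 505.2 451.2]
```

View pics/w1.png

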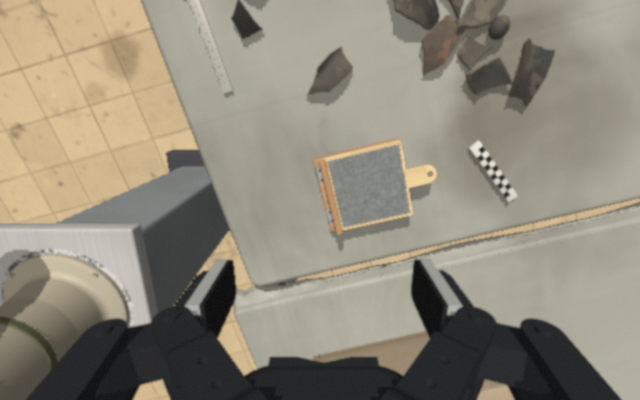

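The easel is at about 13.8°, hinge near (497, 230). The tab tip is at px (437, 173), the sherd at px (332, 73), and the scale bar at px (493, 171). I'll refine the tab from the depth and look at the sherd's shape.

```bash
python3 - <<'E'
from h import *
np.set_printoptions(precision=1,suppress=True)
w=dict(np.load("w1.npz")); d=w["d"]; P=pts(d,w,d>0)
a=np.radians(13.8); ex=np.array([np.cos(a),np.sin(a)]); ey=np.array([-ex[1],ex[0]]); h=np.array([497,230.3])
q=(P[:,:2]-h)@np.c_[ex,ey]
def st(n,m): print(n,m.sum(),np.percentile(q[m],[1,50,99],axis=0).ravel(),np.median(P[m,2]))
L=P[:,2]; near=(abs(q[:,1])<80)&(abs(q[:,0])<200)
st("tab",near&(q[:,0]>132)&(L>18)&(L<45)); st("board",near&(q[:,0]>15)&(q[:,0]<115)&(L>22)&(L<40)); st("ledge",near&(q[:,0]<20)&(L>37)); st("allboard",near&(q[:,0]<128)&(L>22)&(L<60))
for x in (135,145,155,165):
  m=near&(abs(q[:,0]-x)<4)&(L>18)&(L<45); print(x,q[m,1].min(),q[m,1].max())
s=(abs(P[:,0]-490)<60)&(abs(P[:,1]-412)<60)&(L>4); 
c=cv2.imread("pics/w1.png")[30:125,280:380]; cv2.imwrite("pics/s1.png",cv2.resize(c,(600,570),interpolation=cv2.INTER_CUBIC))
E
```

```text
tab 397 [132.6 -14.7 148.2   0.5 166.1  14.7] 28.775522824910524
board 4798 [ 16.1 -60.5  65.6   4.2 114.   61.2] 29.071374846425776
ledge 9106 [-65.9 -35.6  -5.3  73.9  19.4  79.7] 428.75836296662544
allboard 6244 [ -4.6 -60.3  58.9   4.2 123.1  61.3] 29.126452609530755
135 -14.795577670348015 14.834347435575049
145 -15.138076631363324 14.708506441537848
155 -14.833207382559255 14.945653526990425
165 -11.318332433564752 11.335079714400008
```

View pics/s1.png

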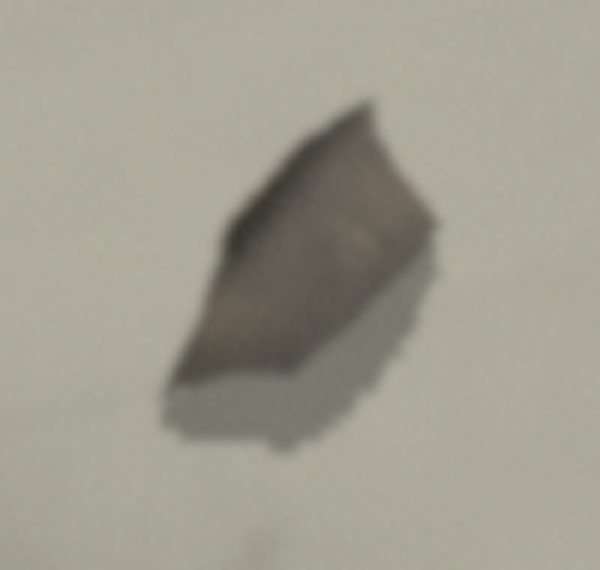

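The foot, the broad end, is at upper right (px 405, 163 in the crop). The tip is at lower left (175, 385), so foot→tip points at about 223° in the world. Next is the tab.

Emit:
step_arm --plan "-0.3 1.6 2.5 8 70;-0.6 3.2 5 16 70;-0.9 4.8 7.5 24 70;-1.2 6.4 10 32 70;-1.5 8 12.5 40 70;-1.8 9.6 15 48 70;-2.1 11.2 17.5 56 70;-2.4 12.8 20 64 70;-2.6 14.4 22.5 72 70;-2.6 15.5 23.2 76.2 70"

```text
time_s: 2.5
eef_pos: [639.8, 261.8, 115.6]
ee_rot: [0.0, 0.993, 0.117, -0.003]
force: [-0.8, 0.1, -0.9]
grip_width: 0.699
```

Emit:
step_arm --plan "0 0 0 0 70;0 0 0 0 70"

```text
time_s: 2.7
eef_pos: [640.0, 263.2, 119.6]
ee_rot: [-0.0, 0.993, 0.121, 0.0]
force: [-0.4, -0.4, 0.3]
grip_width: 0.697
```

```bash
python3 - <<'E'
from h import *
from scipy.spatial.transform import Rotation as R
s=readout.sense(); q=s["ee_rot"]; M=R.from_quat([q[1],q[2],q[3],q[0]]).as_matrix()
print(s["eef_pos"],M.round(3),s["joints"],np.degrees(np.arctan2(M[1,1],M[0,1])))
t=np.array([497,230.3])+147*np.array([.9711,.2385]); print((t-np.array(s["eef_pos"])[:2])@M[:2,:2])
E
```

```text
[639.98744963 263.20378249 119.62739502] [[ 0.971  0.24   0.   ]
 [ 0.24  -0.971  0.   ]
 [ 0.    -0.    -1.   ]] [2.21311174e-01 7.77198635e-01 1.05193374e+00 5.50057595e-06
 1.31240581e+00 1.55014798e+00] -76.13682106061363
[ 0.28763649 -2.14940948]
```

Emit:
step_arm --plan "0 -0.2 3 0 70;0 -0.2 6 0 70;0 -0.2 9 0 70;0 -0.2 11.2 0 70;0 -0.2 11.2 0 70;0 -0.2 11.2 0 0;0 -0.2 11.2 0 0;0 -0.2 11.2 0 0;0 -0.2 11.2 0 0;0 -0.2 11.2 0 0" --grip_force 30

```text
time_s: 3.7
eef_pos: [640.9, 264.5, 10.1]
ee_rot: [0.001, 0.993, 0.12, 0.002]
force: [-1.4, -7.1, 5.0]
grip_width: 0.343
```

```bash
python3 - <<'E'
import numpy as np
for t in np.linspace(0,.66,12): print(round(t,2), round((147*np.cos(t)-4*np.sin(t)-147)/10,2), -round((147*np.sin(t)+4*np.cos(t)-4)/10,2))
E
```

```text
0.0 0.0 -0.0
0.06 -0.05 -0.88
0.12 -0.15 -1.76
0.18 -0.31 -2.63
0.24 -0.52 -3.48
0.3 -0.77 -4.33
0.36 -1.08 -5.15
0.42 -1.44 -5.96
0.48 -1.85 -6.74
0.54 -2.3 -7.5
0.6 -2.79 -8.23
0.66 -3.33 -8.93
```

Emit:
step_arm --plan "-0.05 0 -0.88 0 0;-0.15 0 -1.76 0 0;-0.31 0 -2.63 0 0;-0.52 0 -3.48 0 0;-0.77 0 -4.33 0 0;-1.08 0 -5.15 0 0;-1.44 0 -5.96 0 0;-1.85 0 -6.74 0 0;-2.3 0 -7.5 0 0;-2.79 0 -8.23 0 0"

```text
time_s: 4.7
eef_pos: [613.2, 257.8, 91.4]
ee_rot: [0.001, 0.993, 0.12, 0.001]
force: [1.0, -7.1, -3.3]
grip_width: 0.339
```

Emit:
step_arm --plan "-0.3 0 -0.4 0 0;-0.5 0 -0.65 0 0;-0.5 0 -0.65 0 0;-0.5 0 -0.65 0 0"

```text
time_s: 5.1
eef_pos: [608.4, 256.6, 97.9]
ee_rot: [0.001, 0.993, 0.12, 0.001]
force: [1.3, -6.7, -1.3]
grip_width: 0.34
```

Emit:
step_arm --plan "0 0 0 0 45;0 0 0 0 60;0 0 0 0 70;0 0 0 0 70;0 0 -4 0 70;0 0 -8 0 70;0 0 -12 0 70;0 0 -12 0 70"

```text
time_s: 5.9
eef_pos: [609.3, 258.7, 222.7]
ee_rot: [-0.001, 0.993, 0.12, 0.005]
force: [0.4, 0.2, 0.1]
grip_width: 0.702
```

```bash
cat > b.py <<'E'
from h import *
np.set_printoptions(precision=1,suppress=True)
ex=np.array([.9711,.2385]); ey=np.array([-ex[1],ex[0]]); h=np.array([497,230.3])
def board(n,d,i):
    P=pts(d,i,d>0); q=(P[:,:2]-h)@np.c_[ex,ey]
    m=(q[:,0]>15)&(q[:,0]<85)&(abs(q[:,1])<50)&(P[:,2]<120)&(P[:,2]>20)
    k=np.polyfit(q[m,0],P[m,2],1); print(n,"slope deg",np.degrees(np.arctan(k[0])),"z0",k[1],m.sum())
E
python3 - <<'E'
from b import *
for n in("side","wrist"):
    p,d,i=cap(n); save("u_%s.png"%n,p); board(n,d,i)
E
```

```text
side slope deg 37.949659106925225 z0 30.221224199599387 1518
wrist slope deg 37.45008463552394 z0 32.58681511448269 3648
```

View pics/u_side.png

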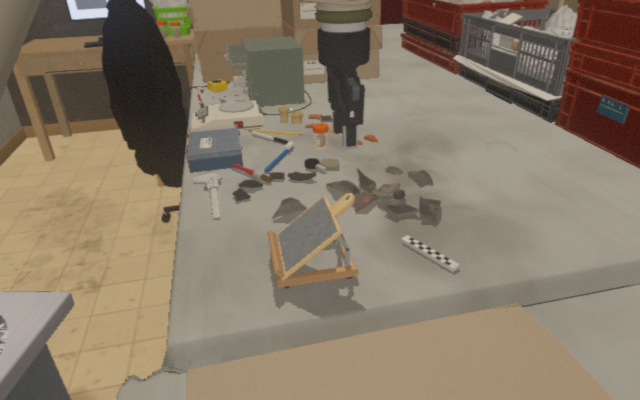

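The board stays up at 38° (px 310, 235) with nothing holding it. Next I work out where to stand for a close look at the sherd.

```bash
python3 - <<'E'
from h import *
np.set_printoptions(precision=3,suppress=True)
w=dict(np.load("w1.npz")); R=cv2.Rodrigues(w["rvec"])[0]; c=-R.T@w["tvec"].ravel()
print("cam-TCP world",c-np.array([484.7,292,351.9]),"axis",R[2])
from scipy.spatial.transform import Rotation
d=w["d"];P=pts(d,w,np.load("m_sherd.npy"));P=P[P[:,2]>8]
print(P.mean(0),np.median(P,0), readout.sense()["eef_pos"])
# edge contour in world
m=np.load("m_sherd.npy").astype(np.uint8); r=cv2.minAreaRect(np.argwhere(m)[:,::-1].astype(np.float32)); print(r)
E
```

```text
cam-TCP world [ -0.78   79.91  143.939] axis [ 0.    -0.308 -0.951]
[494.283 414.     18.432] [494.504 414.398  18.832] [607.643 258.253 216.593]
((328.2500305175781, 74.25), (27.577163696289062, 55.154327392578125), 45.0)
```

Emit:
step_arm --plan "-1.5 -3.5 0 -8 100;-3 -7 0 -16 100;-4.5 -10.5 0 -24 100;-6 -14 2 -29 100;-7.6 -17.7 4 -29 100;-7.6 -17.7 6.5 -29 100;-7.6 -17.7 6.5 -29 100;-7.6 -17.7 6.5 -29 100"

```text
time_s: 6.8
eef_pos: [491.6, 411.3, 150.6]
ee_rot: [0.0, 0.931, 0.365, -0.001]
force: [0.8, 0.0, 0.8]
grip_width: 0.998
```

```bash
cat > s.py <<'E'
from h import *
from scipy.spatial.transform import Rotation
np.set_printoptions(precision=1,suppress=True)
s=readout.sense(); q=s["ee_rot"]; M=Rotation.from_quat([q[1],q[2],q[3],q[0]]).as_matrix(); T=np.array(s["eef_pos"])
p,d,i=cap("wrist"); print(T,np.degrees(np.arctan2(M[1,1],M[0,1])))
P=pts(d,i,d>0); t=(P-T)@M  # tool frame
m=(abs(P[:,0]-492)<55)&(abs(P[:,1]-412)<55)&(P[:,2]>3.5)&(P[:,2]<32)
t=t[m]; P=P[m]; print(len(t)); g=np.full((320,320,3),255,np.uint8)
for a,b in ((-50,-40),(-40,-30),(-30,-20),(-20,-10),(-10,0),(0,10),(10,20),(20,30),(30,40),(40,50)):
    k=(t[:,0]>a)&(t[:,0]<=b)
    if k.sum()>5: print(a,b,"y",t[k,1].min(),t[k,1].max(),"z at ymin/ymax",P[k,2][t[k,1].argmin()],P[k,2][t[k,1].argmax()],"top",P[k,2].max())
hull=cv2.minAreaRect(t[:,:2].astype(np.float32)); print(hull)
im=p.copy(); save("w2.png",im)
E
python3 s.py
```

```text
[491.6 411.3 150.6] -47.22889191508749
2483
-40 -30 y -41.32037463845389 32.257565646284974 z at ymin/ymax 4.071890567975365 3.686908701298473 top 15.823883346878116
-30 -20 y -41.95691278945697 43.730995891885854 z at ymin/ymax 3.65905455362392 3.740299525415999 top 20.860063365212373
-20 -10 y -13.56593877493581 53.29435002817221 z at ymin/ymax 24.455930429193383 3.8141870473711 top 24.455930429193383
-10 0 y -75.66094143030129 65.54320533827901 z at ymin/ymax 3.702120794138324 3.7338449282475934 top 28.541335433856723
0 10 y -70.17685554276382 62.47575850572872 z at ymin/ymax 3.517117218365839 3.6182016522012166 top 28.2964922087696
10 20 y -57.62780887842707 69.5094333984811 z at ymin/ymax 4.142270104598232 3.6671224460824168 top 27.667399777043734
20 30 y -39.910483819258765 38.772049241827325 z at ymin/ymax 3.693967782494259 3.632319840885098 top 23.302825910674727
30 40 y -45.38418054914014 32.80252951642966 z at ymin/ymax 3.5045508485130976 3.6585881276972496 top 17.50153607453106
((2.005542278289795, -2.0707931518554688), (108.36697387695312, 106.70758819580078), 41.18642807006836)
```

View pics/w2.png

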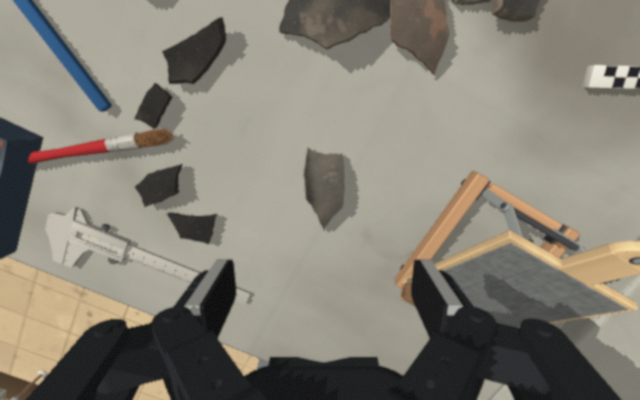

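The sherd is at px (325, 188), straight end up in the picture and tip down, with its long edges lined up with the fingers.

```bash
cat > s2.py <<'E'
from h import *
from scipy.spatial.transform import Rotation
np.set_printoptions(precision=1,suppress=True)
s=readout.sense(); q=s["ee_rot"]; M=Rotation.from_quat([q[1],q[2],q[3],q[0]]).as_matrix(); T=np.array(s["eef_pos"])
p,d,i=cap("wrist"); r=spotter.regions_of("wrist","sherd"); print([(round(x["conf"],2),np.round(x["extent"])) for x in r][:3])
r=min(r,key=lambda x:np.hypot(x["extent"][0]-325,x["extent"][1]-188))
P=pts(d,i,r["pixels"]); t=(P-T)@M; print(T,len(t),np.percentile(t,[0,100],axis=0).ravel())
for a in range(-50,50,8):
    k=(t[:,0]>a)&(t[:,0]<=a+8)
    if k.sum()>5: print(a+4,"y",np.percentile(t[k,1],[1,99]),"z@",P[k,2][t[k,1].argmin()],P[k,2][t[k,1].argmax()],"top",P[k,2].max())
E
python3 s2.py
```

```text
[(0.71, array([324., 188.,  42.,  80.]))]
[492.2 411.4 151.7] 2512 [-42.7 -21.1 123.1  38.2  18.8 151.6]
-38 y [-5.2  6.8] z@ 2.437451481500178 0.9998512982020306 top 14.982816549704761
-30 y [-8.7 13.9] z@ 0.6345853607755371 1.4773523077584008 top 17.90831781014889
-22 y [-15.1  18.1] z@ 1.5913681152699226 1.7470429122472435 top 20.84471771538682
-14 y [-16.4  17.9] z@ 2.271662271543435 1.8655084865012264 top 24.58376782194794
-6 y [-17.9  17.5] z@ 24.54225604789365 17.202774496484267 top 28.1973631518221
2 y [-18.9  17.4] z@ 1.8778318109308372 16.03620217316582 top 28.53741292162426
10 y [-18.9  17.3] z@ 2.2481853894550707 16.633113462033943 top 27.07636104239568
18 y [-21.   17.2] z@ 0.7719642404496554 15.584251756348223 top 26.172258146264557
26 y [-20.9  17.6] z@ 0.6246850711598688 0.5951239136029797 top 21.611386391302858
34 y [-18.8  14.5] z@ 1.434539508442189 9.900021763682236 top 16.861047371412436
```

Emit:
step_arm --plan "0.7 -0.1 4 -2.5 100;0.7 -0.1 8 -2.5 100;0.7 -0.1 11.5 -2.5 90;0.7 -0.1 13.5 -2.5 80;0.7 -0.1 14.6 -2.5 75;0.7 -0.1 14.6 -2.5 70;0.7 -0.1 14.6 -2.5 70" --grip_force 25

```text
time_s: 7.65
eef_pos: [496.9, 417.6, 6.7]
ee_rot: [-0.0, 0.923, 0.385, 0.001]
force: [0.3, -0.7, -0.4]
grip_width: 0.693
```

Emit:
step_arm --plan "0 0 0 0 50;0 0 0 0 35;0 0 0 0 20;0 0 0 0 20;0 0 0 0 20;0 0 0 0 20"

```text
time_s: 8.25
eef_pos: [496.8, 417.7, 6.8]
ee_rot: [-0.0, 0.923, 0.385, 0.001]
force: [-0.7, -2.2, 6.1]
grip_width: 0.429
```

Emit:
step_arm --plan "0 0 -0.5 0 20;0 0 -1.5 0 20;0 0 -3 0 20;0 0 -6 0 20;0 0 -10 0 20;0 0 -14 0 20;0 0 -18 0 20;0 0 -18 0 20;0 0 -18 0 20"

```text
time_s: 9.15
eef_pos: [496.1, 417.4, 186.6]
ee_rot: [-0.0, 0.923, 0.385, 0.001]
force: [-0.5, -0.9, -1.7]
grip_width: 0.432
```

```bash
python3 - <<'E'
from h import *
from scipy.spatial.transform import Rotation
s=readout.sense(); q=s["ee_rot"]; M=Rotation.from_quat([q[1],q[2],q[3],q[0]]).as_matrix(); T=np.array(s["eef_pos"])
print(T,M.round(3),s["joints"],s["grip_width"])
ex=np.array([.9711,.2385]); h=np.array([497,230.3])
for a in (28,32): 
    t=h+a*ex; print(a,t,(t-T[:2])@M[:2,:2])
p,d,i=cap("wrist"); save("w3.png",p)
p,d,i=cap("side"); cv2.imwrite("pics/x3.png",cv2.resize(p[100:300,200:440,::-1],(720,600)))
E
```

```text
[496.06887032 417.44071242 186.6310698 ] [[ 0.703  0.711  0.002]
 [ 0.711 -0.703  0.001]
 [ 0.002  0.001 -1.   ]] [5.19159284e-01 6.20497880e-01 1.14836138e+00 5.01730318e-05
 1.37050185e+00 1.29921767e+00] 0.43179022653343807
28 [524.1908 236.978 ] [-108.50560909  146.91542694]
32 [528.0752 237.932 ] [-105.09544542  149.00573562]
```

View pics/w3.png

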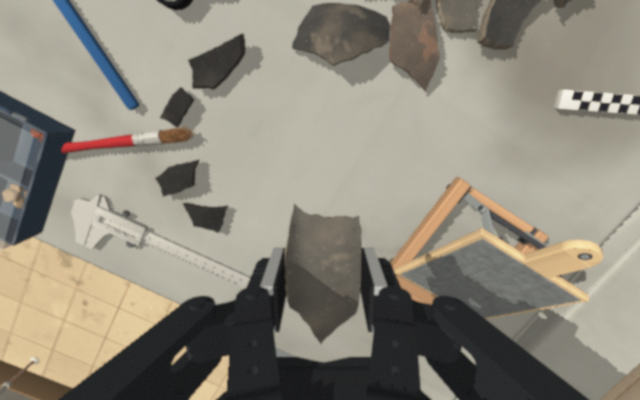

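The sherd is held level: straight end up in the picture at px (325, 210), tip at (320, 340). I carry it over the board, turned by −149°.

Emit:
step_arm --plan "-0.6 0.8 0 -8 20;-1.2 1.6 0 -16 20;-1.8 2.4 0 -24 20;-2.4 3.2 0 -32 20;-3 4 0 -40 20;-3.6 4.8 0 -48 20;-4.2 5.6 0 -56 20;-4.8 6.4 0 -64 20;-5.4 7.2 0 -72 20;-5.4 7.2 0 -72 20"

```text
time_s: 10.25
eef_pos: [509.0, 327.3, 184.0]
ee_rot: [-0.001, 0.52, 0.854, -0.001]
force: [-0.5, 0.4, -0.4]
grip_width: 0.433
```

```bash
cat > g.py <<'E'
from h import *
from scipy.spatial.transform import Rotation
import sys
np.set_printoptions(precision=2,suppress=True)
s=readout.sense(); q=s["ee_rot"]; M=Rotation.from_quat([q[1],q[2],q[3],q[0]]).as_matrix(); T=np.array(s["eef_pos"])
ex=np.array([.9711,.2385]); h=np.array([497,230.3])
ph=np.degrees(np.arctan2(M[1,1],M[0,1])); print(T,"twist to go",ph-103.8,"j6",s["joints"][5],s["grip_width"])
for a in (24,26,28): print(a,(h+a*ex-T[:2])@M[:2,:2])
E
python3 g.py
```

```text
[509.04 327.31 184.05] twist to go -76.49799394318806 j6 -0.09833515248102863 0.43321579753359396
24 [-86.28 -31.85]
26 [-86.75 -29.91]
28 [-87.22 -27.96]
```

Emit:
step_arm --plan "-1 -0.4 0 -8 20;-2 -0.8 0 -16 20;-3 -1.2 0 -24 20;-4 -1.6 0 -32 20;-5 -2 0 -40 20;-6 -2.4 0 -48 20;-7 -2.8 0 -56 20;-8 -3 0 -64 20;-8.7 -3 0 -72 20;-8.7 -3 0 -76.5 20"

```text
time_s: 11.25
eef_pos: [522.4, 236.9, 184.4]
ee_rot: [-0.001, -0.12, 0.993, -0.0]
force: [0.3, 0.6, -0.2]
grip_width: 0.43
```

Emit:
step_arm --plan "0 0 1 0 20;0 0 3 0 20;0 0 5 0 20;0 0 6.5 0 20;0 0 7 0 20;0 0 7 0 20"

```text
time_s: 11.85
eef_pos: [521.9, 237.4, 114.1]
ee_rot: [-0.001, -0.119, 0.993, -0.0]
force: [-0.1, 0.1, -1.1]
grip_width: 0.427
```

```bash
python3 g.py; python3 - <<'E'
from h import *
p,d,i=cap("side"); cv2.imwrite("pics/x4.png",cv2.resize(p[170:300,230:400,::-1],(720,550),interpolation=cv2.INTER_CUBIC))
E
```

```text
[521.91 237.41 114.07] twist to go -0.13399507967162094 j6 -1.5866900602367364 0.42663798412311565
24 [ 1.89 -0.97]
26 [-0.11 -0.97]
28 [-2.11 -0.96]
```

View pics/x4.png

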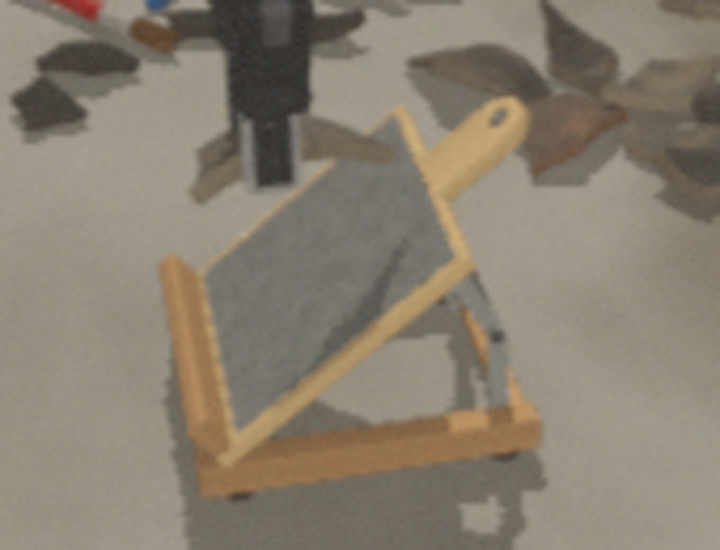

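The sherd is held over mid-board, tip up-slope (px 390, 150 in the crop), foot near (205, 175). I lower it slowly so that the tip meets the board and the sherd pivots in the pads.

Emit:
step_arm --plan "0 0 0.8 0 20;0 0 1.4 0 20;0 0 1.8 0 20;0 0 2.2 0 20;0 0 2.5 0 20;0 0 2.8 0 20;0 0 3.1 0 20;0 0 3.1 0 20" --grip_force 20

```text
time_s: 12.7
eef_pos: [521.9, 237.2, 83.5]
ee_rot: [-0.001, -0.12, 0.993, -0.0]
force: [-3.6, -0.6, 0.9]
grip_width: 0.431
```

Emit:
step_arm --plan "0 0 0.3 0 20;0 0 0.6 0 20;0 0 0.9 0 20;0 0 1.2 0 20;0 0 1.4 0 20;0 0 1.6 0 20;0 0 1.7 0 20;0 0 1.7 0 20"

```text
time_s: 13.5
eef_pos: [522.5, 237.2, 67.0]
ee_rot: [-0.0, -0.12, 0.993, -0.0]
force: [0.2, -0.1, 1.1]
grip_width: 0.417
```

```bash
python3 g.py; python3 - <<'E'
from h import *
p,d,i=cap("side"); cv2.imwrite("pics/x5.png",cv2.resize(p[170:300,230:400,::-1],(720,550),interpolation=cv2.INTER_CUBIC))
E
```

```text
[522.47 237.2   66.99] twist to go -0.004190657501439432 j6 -1.589477450294787 0.41653221086167413
24 [ 2.38 -0.62]
26 [ 0.38 -0.62]
28 [-1.62 -0.62]
```

View pics/x5.png

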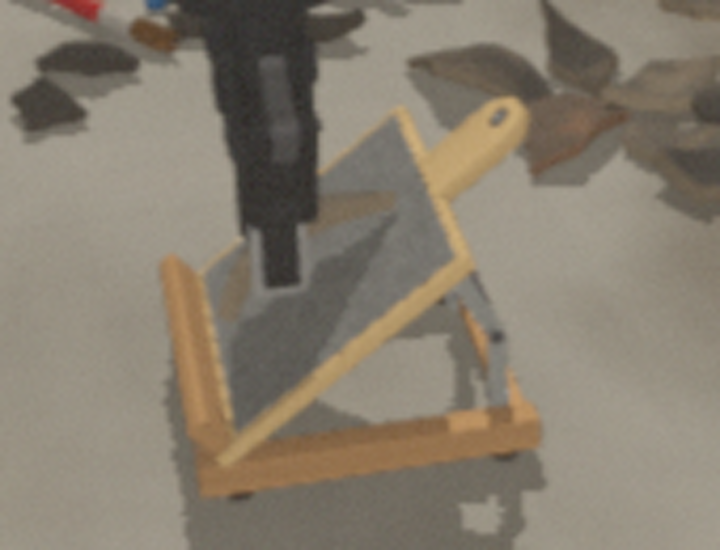

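It has pivoted to nearly the board's slope (foot px 235, 300, tip 395, 200). I go a few mm lower, then release gently.

Emit:
step_arm --plan "0 0 0.2 0 20;0 0 0.4 0 20;0 0 0.5 0 20;0 0 0.5 0 20"

```text
time_s: 13.95
eef_pos: [522.3, 237.2, 61.9]
ee_rot: [-0.0, -0.12, 0.993, -0.0]
force: [-0.4, 0.7, 0.3]
grip_width: 0.404
```

Emit:
step_arm --plan "0 0 0 0 44;0 0 0 0 46;0 0 0 0 48;0 0 0 0 50;0 0 0 0 53;0 0 0 0 56;0 0 0 0 60;0 0 0 0 64;0 0 0 0 64;0 0 0 0 64"

```text
time_s: 14.95
eef_pos: [522.5, 237.3, 62.1]
ee_rot: [0.0, -0.12, 0.993, 0.0]
force: [0.4, 0.1, 0.0]
grip_width: 0.639
```

Emit:
step_arm --plan "0 0 -1 0 70;0 0 -3 0 70;0 0 -6 0 70;0 0 -10 0 70;0 0 -14 0 70;0 0 -17 0 70;0 0 -17 0 70;0 0 -17 0 70;0 0 -17 0 70;0 0 -17 0 70"

```text
time_s: 15.95
eef_pos: [522.0, 237.1, 231.0]
ee_rot: [-0.001, -0.12, 0.993, -0.0]
force: [-0.6, 0.4, 0.0]
grip_width: 0.699
```

```bash
python3 - <<'E'
from b import *
p,d,i=cap("wrist"); board("w",d,i)
c=cv2.resize(p[150:400,150:500,::-1],(560,400))
r=spotter.regions_of("wrist","sherd")
th=np.radians(38)
for x in r[:3]:
    P=pts(d,i,x["pixels"]); a=(P[:,:2]-h)@np.c_[ex,ey]; z=P[:,2]-20
    B=np.c_[a[:,0]*np.cos(th)+z*np.sin(th)-4,a[:,1],-a[:,0]*np.sin(th)+z*np.cos(th)-8]
    print(round(x["conf"],2),np.round(x["extent"]),len(B),"ledge frame min/max",np.percentile(B,[1,99],axis=0).ravel())
    if len(B):
        for lo in range(-5,100,10):
            k=(B[:,0]>lo)&(B[:,0]<lo+10)
            if k.sum()>5: print(lo,"y",np.percentile(B[k,1],[2,98]),"z",np.percentile(B[k,2],[2,98]))
p,d,i=cap("side"); board("side",d,i); cv2.imwrite("pics/x6.png",np.vstack([cv2.resize(p[170:300,230:400,::-1],(560,200*2),interpolation=cv2.INTER_CUBIC)[:, :],c])[:800]); im=cv2.imread("pics/x6.png"); cv2.imwrite("pics/x6.png",cv2.resize(im,(420,600)))
E
```

```text
w slope deg 30.835032681084854 z0 43.770445305269924 7358
0.69 [326. 185.  39.  69.] 1853 ledge frame min/max [  6.9 -15.6   0.3  78.8  22.2  25.8]
5 y [-14.4  23.8] z [ 0.2 17. ]
15 y [-13.9  23.6] z [ 1.1 22.7]
25 y [-14.9  22.2] z [ 1.4 25.3]
35 y [-15.6  20.2] z [ 1.  26.1]
45 y [-15.5  18.9] z [ 0.8 25.1]
55 y [-11.3  17.5] z [ 1.2 20.9]
65 y [-8.8 10.6] z [ 0.8 17.8]
75 y [-6.5  2.4] z [ 9.6 14.4]
side slope deg 31.40853862887116 z0 42.3919903650177 1499
```

View pics/x6.png

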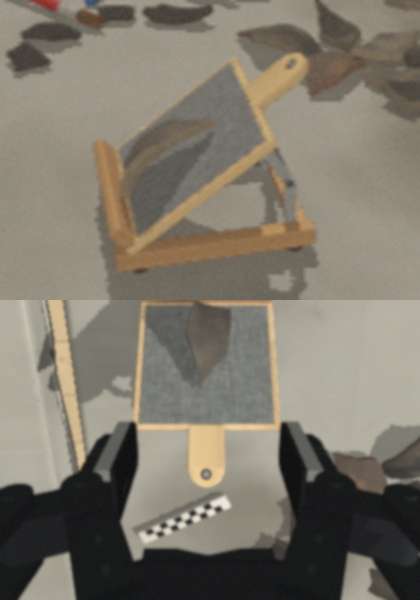

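The sherd lies flat on the board, foot down and tip up. I wait for it to finish sliding, then measure again.

Emit:
step_arm --plan "0 0 0 0 70;0 0 0 0 70;0 0 0 0 70;0 0 0 0 70;0 0 0 0 70;0 0 0 0 70;0 0 0 0 70;0 0 0 0 70;0 0 0 0 70;0 0 0 0 70"

```text
time_s: 17.1
eef_pos: [522.5, 237.2, 232.1]
ee_rot: [0.0, -0.12, 0.993, -0.0]
force: [-0.1, 0.6, 0.3]
grip_width: 0.701
```

Emit:
step_arm --plan "0 0 0 0 70;0 0 0 0 70;0 0 0 0 70;0 0 0 0 70;0 0 0 0 70;0 0 0 0 70;0 0 0 0 70;0 0 0 0 70;0 0 0 0 70;0 0 0 0 70"

```text
time_s: 18.1
eef_pos: [522.4, 237.2, 232.1]
ee_rot: [-0.0, -0.12, 0.993, -0.0]
force: [-0.2, 0.5, 0.6]
grip_width: 0.7
```

```bash
python3 - <<'E'
from b import *
th=np.radians(38)
for n in ("wrist","side"):
  p,d,i=cap(n)
  for x in spotter.regions_of(n,"sherd")[:3]:
    P=pts(d,i,x["pixels"]); a=(P[:,:2]-h)@np.c_[ex,ey]; z=P[:,2]-20
    B=np.c_[a[:,0]*np.cos(th)+z*np.sin(th)-4,a[:,1],-a[:,0]*np.sin(th)+z*np.cos(th)-8]
    print(n,round(x["conf"],2),np.round(x["extent"]),len(B),np.percentile(B,[0,1,99,100],axis=0))
  # board plane at sides of the sherd
  P=pts(d,i,d>0); q=(P[:,:2]-h)@np.c_[ex,ey]; m=(q[:,0]>15)&(q[:,0]<85)&(abs(q[:,1])<55)&(abs(q[:,1])>35)&(P[:,2]<120)&(P[:,2]>25)
  print(np.degrees(np.arctan(np.polyfit(q[m,0],P[m,2],1)[0])))
E
```

```text
wrist 0.69 [325. 185.  34.  72.] 1781 [[  3.5 -15.7  -0.8]
 [  8.6 -14.6   6.2]
 [ 79.6  21.2  26. ]
 [ 83.5  22.5  27. ]]
37.89724346220002
side 0.62 [296. 237.  40.  34.] 433 [[  0.8 -20.1  -1.1]
 [  3.1 -19.   -0.3]
 [ 83.3  17.3  25.7]
 [ 85.7  20.6  27.6]]
38.03459504498457
```

```bash
python3 -c "
from rig import workorder; print(workorder.finish_job())"
```

```text
the job is handed in; nothing more can be done
None
```

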